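# Find the full carton by its weight and kit it for the job

### The job

Two of the three closed spare-part cartons in the stock rack are empties that were put back; one still has a new bottom bracket in it. Heft them to find the full one and set it down upright in the empty bay of the job tray, beside the worn part it replaces. The empties must end seated in their own bays of the rack; never turn a carton on its side, and leave the other things where they are.

Things in the scene. Friction and masses are not known exactly. Their poses are not given: they have to be found in the camera images.
- rack: Fixed grey sheet-steel rack on the bench, 160 (x) x 300 (y) mm, floor 3 mm thick; origin under its middle. Three bays 100 mm apart along y, each with a carton lying along x. A bay is a fence of flanges 14 mm high above the floor, 3 mm thick, with 4 mm play round the carton; they are cut away over the middle 76 mm of each long side, so fingers may reach down to the floor there.
- job_tray: Fixed bare-aluminium tray, 154 (x) x 184 (y) mm, floor 3 mm thick, lip 12 mm high; origin under its middle. It has one empty carton bay along its x, like those of the rack (flanges 14 mm, 4 mm play, cut away at mid-length), centred 20 mm to its -y side, and a trough with the worn part centred 66 mm to its +y side.
- tray_bay (a point): Middle of the empty bay of the job tray, on the top of its floor; x along the bay. A seated carton has its centre 28 mm above this point. Either end of a carton may face either way.
- carton_1_center (a point): Centre (28 mm above the underside) of the closed white, grey-banded carton that starts in the left (+y) bay: 128 (x) x 48 (y) x 56 (z) mm. All three look alike. Empty, it weighs about 57 g; the full one, with a steel part loose inside, 350 to 480 g; which it is varies. Grasp across the 48 mm, from above, at mid-length; 50 mm are free between neighbours.
- carton_2_center (a point): Centre (28 mm above the underside) of the closed white, grey-banded carton that starts in the middle bay: 128 (x) x 48 (y) x 56 (z) mm. All three look alike. Empty, it weighs about 57 g; the full one, with a steel part loose inside, 350 to 480 g; which it is varies. Grasp across the 48 mm, from above, at mid-length; 50 mm are free between neighbours.
- carton_3_center (a point): Centre (28 mm above the underside) of the closed white, grey-banded carton that starts in the right (-y) bay: 128 (x) x 48 (y) x 56 (z) mm. All three look alike. Empty, it weighs about 57 g; the full one, with a steel part loose inside, 350 to 480 g; which it is varies. Grasp across the 48 mm, from above, at mid-length; 50 mm are free between neighbours.
- rack_bay_1 (a point): Middle of the left (+y) bay of the rack, on the top of its floor; x along the bay. A carton seated here has its centre 28 mm above this point.
- rack_bay_2 (a point): Middle of the middle bay of the rack, on the top of its floor; x along the bay. A carton seated here has its centre 28 mm above this point.
- rack_bay_3 (a point): Middle of the right (-y) bay of the rack, on the top of its floor; x along the bay. A carton seated here has its centre 28 mm above this point.
- carton_1: The same carton 1 as a whole; origin at the centre of its underside, x along its length, z up.
- carton_2: The same carton 2 as a whole; origin at the centre of its underside, x along its length, z up.
- carton_3: The same carton 3 as a whole; origin at the centre of its underside, x along its length, z up.
- worn_part_center (a point): Worn bottom bracket (black barrel with steel axle ends), 113 mm long, 36 mm thick, lying loose in the job tray's trough parallel to the bay; this point is the centre of its barrel. Bystander.
- lube_bottle: Small green oil bottle with red spout, 42 mm across, 123 mm high, standing on the bench left of the rack; origin at its foot. Bystander.
- bench_vice: Fixed blue bench vice behind and left of the job tray: 190 (x) x 158 (y) mm with its bar handle towards the robot, top 125 mm above the bench. Carry things over or in front of it.
- soak_tub: Fixed soak tub with flat blue lid on the left of the bench, 385 x 333 mm, top 194 mm above the bench. In the way of low moves on the far left only.
- front_hub: Silver front hub, 94 x 64 x 45 mm, lying on the bench left of the rack; origin at its underside. Bystander.

How it is judged:
On the way:
1. a carton is lifted clear of its bay ((z of carton_1_center in the frame of rack_bay_1 above 0.045 m or z of carton_2_center in the frame of rack_bay_2 above 0.045 m or z of carton_3_center in the frame of rack_bay_3 above 0.045 m)), for 0.2 s.
At the end, for the whole second after the job is handed in: The full carton (told by its weight on the tray, over 2 N) sits in the bay of the job tray and each of the other two in its own bay of the rack: each upright within 0.1 rad, underside on the floor within 5 mm, centre within 12 mm lengthwise and 10 mm sideways of the bay's middle (((x of carton_1_center in the frame of tray_bay between -0.012 and 0.012 m and y of carton_1_center in the frame of tray_bay between -0.01 and 0.01 m and z of carton_1_center in the frame of tray_bay between 0.023 and 0.033 m and angle between each of carton_1_center, carton_2_center, carton_3_center's own z axis and vertical below 0.1 rad and contact force between carton_1 and job_tray above 2 N and x of carton_2_center in the frame of rack_bay_2 between -0.012 and 0.012 m and y of carton_2_center in the frame of rack_bay_2 between -0.01 and 0.01 m and z of carton_2_center in the frame of rack_bay_2 between 0.023 and 0.033 m and x of carton_3_center in the frame of rack_bay_3 between -0.012 and 0.012 m and y of carton_3_center in the frame of rack_bay_3 between -0.01 and 0.01 m and z of carton_3_center in the frame of rack_bay_3 between 0.023 and 0.033 m) or (x of carton_2_center in the frame of tray_bay between -0.012 and 0.012 m and y of carton_2_center in the frame of tray_bay between -0.01 and 0.01 m and z of carton_2_center in the frame of tray_bay between 0.023 and 0.033 m and angle between each of carton_2_center, carton_1_center, carton_3_center's own z axis and vertical below 0.1 rad and contact force between carton_2 and job_tray above 2 N and x of carton_1_center in the frame of rack_bay_1 between -0.012 and 0.012 m and y of carton_1_center in the frame of rack_bay_1 between -0.01 and 0.01 m and z of carton_1_center in the frame of rack_bay_1 between 0.023 and 0.033 m and x of carton_3_center in the frame of rack_bay_3 between -0.012 and 0.012 m and y of carton_3_center in the frame of rack_bay_3 between -0.01 and 0.01 m and z of carton_3_center in the frame of rack_bay_3 between 0.023 and 0.033 m) or (x of carton_3_center in the frame of tray_bay between -0.012 and 0.012 m and y of carton_3_center in the frame of tray_bay between -0.01 and 0.01 m and z of carton_3_center in the frame of tray_bay between 0.023 and 0.033 m and angle between each of carton_3_center, carton_1_center, carton_2_center's own z axis and vertical below 0.1 rad and contact force between carton_3 and job_tray above 2 N and x of carton_1_center in the frame of rack_bay_1 between -0.012 and 0.012 m and y of carton_1_center in the frame of rack_bay_1 between -0.01 and 0.01 m and z of carton_1_center in the frame of rack_bay_1 between 0.023 and 0.033 m and x of carton_2_center in the frame of rack_bay_2 between -0.012 and 0.012 m and y of carton_2_center in the frame of rack_bay_2 between -0.01 and 0.01 m and z of carton_2_center in the frame of rack_bay_2 between 0.023 and 0.033 m))); the robot touches nothing.
It fails at once if a carton is tipped more than about 45 degrees (angle between any of carton_1_center, carton_2_center, carton_3_center's own z axis and vertical above 0.8 rad).
It fails at once if the worn part, the oil bottle or the hub is displaced by more than 25 mm (distance of any of worn_part_center, lube_bottle, front_hub from where it was at the start of the episode above 0.025 m).
It also fails if it takes over 61 s, if anything falls off the work surface, if the arm or the gripper's body presses on something with over 40 N, if the wrist force passes 120 N, or if a joint passes its speed limit or range.

### The arm

A 6-joint arm with a two-finger parallel gripper is mounted at the origin on a cart in front of the work surface, level with it; the furniture and walls round the work are solid. World frame = base frame: x ahead of the robot, y to its left, z up, the work surface at z = 0. Lengths are in m, angles in rad, forces in N, time in s.
With the tool pointing down it reaches from about 0.375 to 0.975 m from the base axis. Payload 3.8 kg.
Tool frame: the origin (TCP) lies at the very end of the fingers, on their centre line; the grasp point (between the pads) lies 19 mm behind it; z points along the fingers, y is the direction in which the jaws open and shut (so a half turn about z gives the same grasp; the last joint's range is limited). The gripper opens to 85 mm and grips with 20 to 120 N. Pads are 22 mm wide; open, the fingers measure 114 mm over their backs; the gripper's body (76 mm by 85 mm) begins 54 mm behind the grasp point. The pads swing forward as they close: fully open they stand 13 mm farther back than shut.
Start: joints at [1.081, 0.264, 1.604, -0, 1.274, -0.037], TCP at [0.295, 0.607, 0.231] pointing down, gripper open.
Joint ranges: [-2.63, 2.63], [-0.94, 2.18], [0.31, 2.57], [-1.31, 4.45], [0, 2.66], [-2.55, 2.55]. Speed limits (rad/s): [2.57, 2.57, 3.14, 3.14, 3.14, 3.14].

### API

Orientations are given as a rotation vector (axis times angle).
In Python, from workcell import status, read_camera, camera_info, order gives the robot as it stands.
- The arm moves only by the tool move_arm, never from a script. Its argument "deltas" is a list of rows, each a list of 3 entries, a list of its own where there are three numbers: the turn, a rotation vector about the world's x, y, z as a fraction of full scale, then the shift along the world's x, y, z as a fraction of full scale, then the closure, from -1 (fully open) to 1 (shut), so that 0 is half open. A call has 1 to 20 rows; each row is the pose to reach, as a shift and turn from the pose commanded when the call began; what a row does not reach only later rows make up. Full scale, the value 1, is 0.1 m for a shift and pi/2 rad for a turn. A row lasts 1/8 s, in which the tool goes at most 62.5 mm and 10.7 degrees, less where a joint would pass 70% of its speed; a pose out of reach is approached as far as the arm can. A call with a number of a shift or a turn outside -1 to 1 is refused whole. A call with a gripper value outside its range is refused whole. The fingers move at their own pace and stop on an object; "grip_force" is the grip in N (left out, the last holds). Time passes only in rows, so rows that repeat a pose let the fingers close. It gives the time, the measured TCP pose, the force and the opening at its end, in the units of the state.
- status.read_state(): the state, without advancing time (a new reading comes with each control period).
- read_camera(name): name is "scene" or "top" or "wrist"; returns (picture, depth): 400x640x3 uint8, red, green, blue; 400x640 float32, m along the optical axis (not along the pixel's ray), 0 where there is no reading.
- camera_info(name): a dict with "K" (3x3 intrinsics, pixels), "D" ([k1, k2, p1, p2, k3] as OpenCV has them; the pictures are not rectified), "R" (3x3) and "t" (3): a world point X has camera coordinates R X + t. Camera axes: x right, y down, z forward; pixel columns grow to the right and rows downward; lengths in m; the calibration is good to about 2 mm. A picture is of the moment at which its call begins: read the wrist's pose just before it. camera_info takes no time and is no camera call; for the wrist camera it gives the pose at the moment of the call.
- order.finish_job(): hands the job in, once; it reports no verdict.
The state is a dict: "time": time; "q": joint angles; "joint_vel": joint speeds; "joint_torque": joint torques, N m; "tool_pos": TCP position; "tcp_rot": TCP orientation; "wrist_force": force on the tool from outside, world axes, zero at the start; "torque": the same for the moment, N m; "width": opening from 0.0 (shut) to 1.0 (fully open).
Only numpy, scipy, OpenCV 4.12 (cv2) and the standard library are available. Lean on these libraries where they do the work, as an engineer would, in place of code of your own. Each camera call takes 0.05 s, during which the arm holds its last target. There are 200 camera calls.

## Working session

There is one attempt and no reset: what is moved stays moved. The work goes in short steps, Python scripts to look and compute and a tool call to move; the robot and the scene stay as the last step left them, time stands still between calls to the robot, and variables do not carry over. Pictures are saved under pics/ and viewed, about 8 in all and at most 12, crops included, and the job is handed in when it is done.

Besides the shell and the picture viewer there is one more tool, called after ">>>" by a JSON object that holds its "op" and its "data", one argument or row to a line. move_arm: Moves the arm, as the interface text tells. Its arguments: {"type":"object","properties":{"deltas":{"type":"array","items":{"type":"array"}},"grip_force":{"type":"number"}},"required":["deltas"]}

```bash
mkdir -p pics; ls; python3 - <<'E'
from workcell import status, read_camera, camera_info
import cv2,numpy as np
print(status.read_state())
for n in("scene","top"):
    p,d=read_camera(n);cv2.imwrite(f"pics/{n}0.png",p[:,:,::-1]);np.save(n+"_d.npy",d)
    c=camera_info(n);print(n,{k:np.round(v,4).tolist() for k,v in c.items()})
E
```

```text
pics
{'time': 0.0, 'q': array([ 1.08106656e+00,  2.64773981e-01,  1.60538207e+00, -4.12473840e-05,
        1.27367622e+00, -3.69087772e-02]), 'joint_vel': array([-0.00056987,  0.00071172,  0.00094998, -0.00243515, -0.00048251,
        0.00032305]), 'joint_torque': array([-7.95944816e-04, -5.15101647e+01, -3.67320192e+01, -1.15824751e-04,
        1.25357255e-02,  1.30751111e-06]), 'tool_pos': array([0.29499193, 0.60631906, 0.22994362]), 'tcp_rot': array([-0.70508684, -3.06088583,  0.00341225]), 'wrist_force': array([0.26960922, 0.43570422, 0.9555196 ]), 'torque': array([ 0.01822339,  0.02690936, -0.02782619]), 'width': 1.0021398808954138}
scene {'K': [[435.5656, 0.0, 327.7153], [0.0, 435.5656, 205.576], [0.0, 0.0, 1.0]], 'D': [-0.0445, 0.0, 0.0, 0.0, 0.0], 'R': [[0.8307, -0.5565, 0.012], [-0.3094, -0.4795, -0.8212], [0.4627, 0.6785, -0.5706]], 't': [-0.3442, 0.2439, 0.9794]}
top {'K': [[364.295, 0.0, 325.4143], [0.0, 364.295, 196.1255], [0.0, 0.0, 1.0]], 'D': [-0.02, 0.0, 0.0, 0.0, 0.0], 'R': [[0.0047, -1.0, 0.0005], [-0.9975, -0.0048, -0.0703], [0.0703, -0.0002, -0.9975]], 't': [0.135, 0.5084, 1.269]}
```

View pics/top0.png

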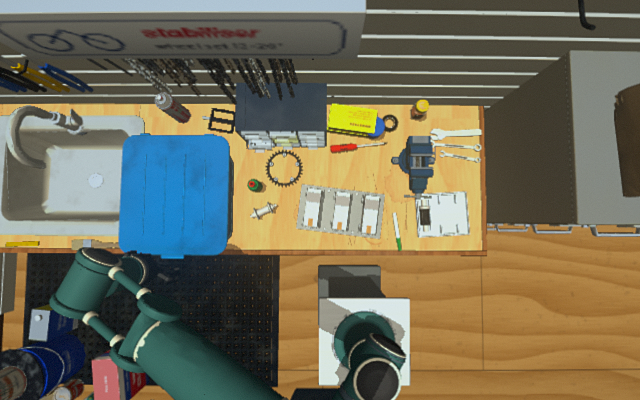

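View pics/scene0.png

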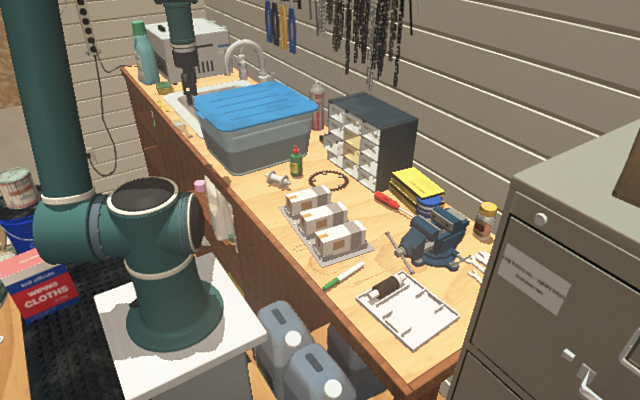

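The top view shows cartons near (313,208), (342,211) and (371,214), with the tray around (442,214). Both are slightly rotated. I'll enlarge that area and write the ray helper.

```bash
cat > h.py <<'E'
import cv2,numpy as np
from workcell import status, read_camera, camera_info
def ray(c,uv,z):
    "pixels -> world points on plane z"
    uv=np.asarray(uv,float).reshape(-1,1,2)
    n=cv2.undistortPoints(uv,c["K"],np.array(c["D"],float)).reshape(-1,2)
    R,t=np.array(c["R"]),np.array(c["t"]);o=-R.T@t
    d=np.c_[n,np.ones(len(n))]@R
    return o+d*((z-o[2])/d[:,2])[:,None]
def proj(c,X):
    return cv2.projectPoints(np.asarray(X,float).reshape(-1,3),cv2.Rodrigues(np.array(c["R"]))[0],np.array(c["t"]),np.array(c["K"]),np.array(c["D"],float))[0].reshape(-1,2)
def pts(c,d):
    "world XYZ per pixel from depth"
    h,w=d.shape;u,v=np.meshgrid(np.arange(w),np.arange(h))
    n=cv2.undistortPoints(np.stack([u,v],-1).reshape(-1,1,2).astype(float),c["K"],np.array(c["D"],float)).reshape(h,w,2)
    P=np.dstack([n,np.ones((h,w))])*d[...,None]
    return (P-np.array(c["t"]))@np.array(c["R"])
E
python3 - <<'E'
from h import *
c=camera_info("top");d=np.load("top_d.npy");P=pts(c,d)
a=cv2.imread("pics/top0.png")[170:260,280:480]
cv2.imwrite("pics/crop.png",cv2.resize(a,None,fx=4,fy=4,interpolation=cv2.INTER_CUBIC))
# carton tops
m=((P[...,2]>.05)&(P[...,2]<.068)).astype(np.uint8);m[:180]=0;m[245:]=0;m[:,:290]=0;m[:,390:]=0
for k in cv2.findContours(m,cv2.RETR_EXTERNAL,cv2.CHAIN_APPROX_NONE)[0]:
    if len(k)<20:continue
    w=ray(c,k.reshape(-1,2),.059)[:,:2].astype(np.float32)
    print(cv2.minAreaRect(w*1000),cv2.contourArea(k))
print(P[215,440],P[212,342], P[185,425])
E
```

```text
((443.0667419433594, -14.835073471069336), (49.680931091308594, 127.62332153320312), 83.75312042236328) 490.0
((454.99462890625, 84.29582977294922), (48.280460357666016, 127.74537658691406), 83.16230773925781) 482.0
((466.8080749511719, 183.13861083984375), (48.738197326660156, 127.77127075195312), 83.6514663696289) 482.5
[ 0.44329188 -0.2717756   0.00292304] [0.4509006  0.0806672  0.05973822] [ 0.54086038 -0.19358478  0.09754204]
```

View pics/crop.png

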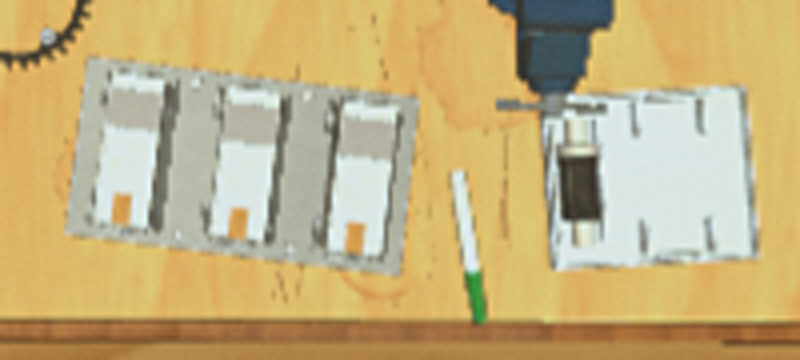

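The crop shows three upright cartons in the rack, 100 mm apart and rotated about -6.6° by the depth fit. The tray's corners are at crop (545,97), (745,87), (758,258) and (555,270), with the worn part at its left. Next I'll work out the tray bay position and the tool turn I need.

```bash
python3 - <<'E'
from h import *
from scipy.spatial.transform import Rotation as R
c=camera_info("top")
q=ray(c,np.array([[545,97],[745,87],[758,258],[555,270]])/4+[280,170],.012)[:,:2];print(q.round(4))
print("sides",np.linalg.norm(q-np.roll(q,1,0),axis=1),"mid",q.mean(0),np.degrees(np.arctan2(*(q[0]-q[3]+q[1]-q[2])[::-1])), np.degrees(np.arctan2(*-(q[0]-q[1]+q[3]-q[2])))) 
s=status.read_state();T=R.from_rotvec(s["tcp_rot"]).as_matrix();print(T.round(3), np.degrees(np.arctan2(T[1,1],T[0,1])))
E
```

```text
[[ 0.5164 -0.1854]
 [ 0.5262 -0.3643]
 [ 0.3747 -0.3726]
 [ 0.3635 -0.1924]]
sides [0.15307232 0.17912634 0.15180394 0.18049599] mid [ 0.44521829 -0.27867029] 2.861492304117249 176.66261147876355
[[-0.899  0.437 -0.001]
 [ 0.437  0.899 -0.002]
 [ 0.    -0.002 -1.   ]] 64.05895100006013
```

>>> {"op": "move_arm", "data": {
  "deltas": [
    [[0,0,0.1],[0.2,-0.5,0.1],-1],
    [[0,0,0.2],[0.4,-1,0.2],-1],
    [[0,0,0.215],[0.4,-1,0.2],-1]
  ],
  "grip_force": 60
}}

```text
time: 0.48
tool_pos: [0.3366, 0.5044, 0.2519]
tcp_rot: [0.184, 3.135, -0.0]
wrist_force: [0.2, 0.3, -0.9]
width: 0.999
```

>>> {"op": "move_arm", "data": {
  "deltas": [
    [[0,0,0],[0.2,-0.5,0],-1],
    [[0,0,0],[0.4,-1,0],-1]
  ]
}}

```text
time: 0.72
tool_pos: [0.3751, 0.4066, 0.2506]
tcp_rot: [-0.179, -3.136, 0.0]
wrist_force: [0.5, -1.1, 0.9]
width: 1.0
```

>>> {"op": "move_arm", "data": {
  "deltas": [
    [[0,0,0],[0.2,-0.5,0],-1],
    [[0,0,0],[0.4,-1,0],-1]
  ]
}}

```text
time: 0.98
tool_pos: [0.4154, 0.3062, 0.2508]
tcp_rot: [-0.18, -3.136, -0.0]
wrist_force: [0.5, -0.3, -0.1]
width: 0.998
```

>>> {"op": "move_arm", "data": {
  "deltas": [
    [[0,0,0],[0.25,-0.5,0],-1],
    [[0,0,0],[0.5,-1,0],-1],
    [[0,0,0],[0.5,-1,0],-1]
  ]
}}

```text
time: 1.35
tool_pos: [0.4666, 0.2045, 0.2509]
tcp_rot: [-0.19, -3.136, 0.001]
wrist_force: [-1.3, 0.2, -1.1]
width: 1.001
```

>>> {"op": "move_arm", "data": {
  "deltas": [
    [[0,0,0],[0.02,-0.24,-0.4],-1],
    [[0,0,0],[0.02,-0.24,-0.8],-1],
    [[0,0,0],[0.02,-0.24,-0.8],-1]
  ]
}}

```text
time: 1.72
tool_pos: [0.4639, 0.183, 0.1675]
tcp_rot: [-0.18, -3.128, 0.004]
wrist_force: [-1.2, 1.0, 0.6]
width: 0.996
```

```bash
python3 - <<'E'
from h import *
s=status.read_state();c=camera_info("wrist");p,d=read_camera("wrist")
cv2.imwrite("pics/w1.png",p[:,:,::-1]);P=pts(c,d)
print(s["tool_pos"].round(4),s["tcp_rot"].round(3),s["wrist_force"].round(2))
m=((P[...,2]>.05)&(P[...,2]<.068)&(d>0)).astype(np.uint8)
for k in cv2.findContours(m,cv2.RETR_EXTERNAL,cv2.CHAIN_APPROX_NONE)[0]:
    if cv2.contourArea(k)>300:
        w=ray(c,k.reshape(-1,2),.059)[:,:2].astype(np.float32);print(cv2.minAreaRect(w*1000),cv2.boundingRect(k))
E
```

```text
[0.4639 0.183  0.1675] [-0.18  -3.128  0.004] [-1.15  1.05  0.6 ]
((615.6741943359375, -141.49061584472656), (22.608592987060547, 46.529266357421875), 66.02420043945312) (0, 364, 24, 35)
((537.5191650390625, 377.9604187011719), (39.75092315673828, 42.41933059692383), 50.10279846191406) (538, 236, 58, 51)
((467.7661437988281, 183.51657104492188), (48.515907287597656, 127.4384536743164), 83.4027099609375) (292, 121, 64, 155)
((444.4933776855469, -11.84402084350586), (55.782997131347656, 127.83756256103516), 83.1419448852539) (27, 121, 97, 153)
((456.3700256347656, 86.11383819580078), (51.818809509277344, 129.0078582763672), 82.99946594238281) (158, 120, 79, 156)
```

View pics/w1.png

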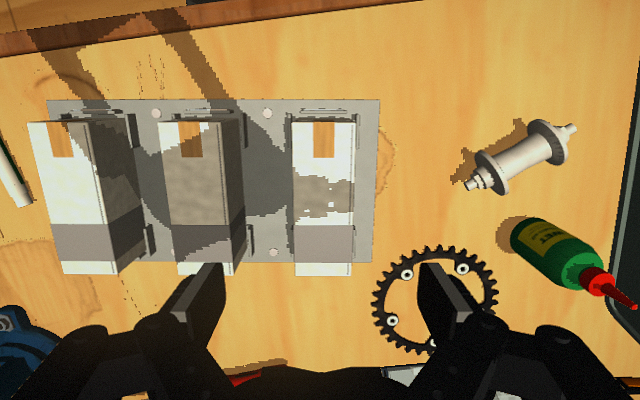

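The wrist view shows carton 1 at (292–356, 121–276), between the fingers' line, and its centre agrees with the top view to 1 mm. Now going down, gripping and hefting by 12 mm, which stays inside the fence.

>>> {"op": "move_arm", "data": {
  "deltas": [
    [[0,0,0],[0,0,-0.5],-1],
    [[0,0,0],[0,0,-1],-1]
  ]
}}

```text
time: 2.02
tool_pos: [0.4704, 0.1852, 0.0737]
tcp_rot: [0.179, 3.13, 0.005]
wrist_force: [0.6, -1.0, -0.2]
width: 0.998
```

>>> {"op": "move_arm", "data": {
  "deltas": [
    [[0,0,0],[0,0,-0.3],-1],
    [[0,0,0],[0,0,-0.56],-1],
    [[0,0,0],[0,0,-0.56],-1],
    [[0,0,0],[0,0,-0.56],1],
    [[0,0,0],[0,0,-0.56],1],
    [[0,0,0],[0,0,-0.56],1],
    [[0,0,0],[0,0,-0.56],1],
    [[0,0,0],[0,0,-0.56],1],
    [[0,0,0],[0,0,-0.56],1]
  ]
}}

```text
time: 3.15
tool_pos: [0.4694, 0.1838, 0.0175]
tcp_rot: [0.181, 3.132, 0.003]
wrist_force: [0.0, 0.3, 6.4]
width: 0.558
```

>>> {"op": "move_arm", "data": {
  "deltas": [
    [[0,0,0],[0,0,0.06],1],
    [[0,0,0],[0,0,0.12],1],
    [[0,0,0],[0,0,0.12],1],
    [[0,0,0],[0,0,0.12],1],
    [[0,0,0],[0,0,0.12],1],
    [[0,0,0],[0,0,0.12],1]
  ]
}}

```text
time: 3.9
tool_pos: [0.4671, 0.1829, 0.027]
tcp_rot: [-0.181, -3.136, 0.0]
wrist_force: [-0.3, -0.7, -0.6]
width: 0.554
```

>>> {"op": "move_arm", "data": {
  "deltas": [
    [[0,0,0],[0,0,0],1]
  ]
}}

```text
time: 4.03
tool_pos: [0.4672, 0.183, 0.0271]
tcp_rot: [-0.181, -3.136, 0.0]
wrist_force: [-0.3, 0.5, -0.9]
width: 0.553
```

>>> {"op": "move_arm", "data": {
  "deltas": [
    [[0,0,0],[0,0,0],1]
  ]
}}

```text
time: 4.15
tool_pos: [0.4673, 0.183, 0.0272]
tcp_rot: [-0.181, -3.136, 0.0]
wrist_force: [-0.2, -0.2, -0.8]
width: 0.557
```

Wrist force is about -0.8 N, so carton 1 is empty. Setting it down and going to carton 2.

>>> {"op": "move_arm", "data": {
  "deltas": [
    [[0,0,0],[0,0,-0.06],1],
    [[0,0,0],[0,0,-0.11],1],
    [[0,0,0],[0,0,-0.11],1],
    [[0,0,0],[0,0,-0.11],-1],
    [[0,0,0],[0,0,-0.11],-1],
    [[0,0,0],[0,0,-0.11],-1],
    [[0,0,0],[0,0,-0.11],-1],
    [[0,0,0],[0,0,-0.11],-1],
    [[0,0,0],[0,0,0.3],-1],
    [[0,0,0],[0,0,0.7],-1],
    [[0,0,0],[0,0,0.7],-1],
    [[0,0,0],[-0.06,-0.5,0.7],-1],
    [[0,0,0],[-0.12,-0.98,0.7],-1],
    [[0,0,0],[-0.12,-0.98,0.7],-1]
  ]
}}

```text
time: 5.9
tool_pos: [0.4536, 0.0826, 0.0959]
tcp_rot: [-0.186, -3.133, 0.002]
wrist_force: [-0.1, 0.2, -0.5]
width: 1.002
```

>>> {"op": "move_arm", "data": {
  "deltas": [
    [[0,0,0],[0,0,-0.4],-1],
    [[0,0,0],[0,0,-0.78],-1],
    [[0,0,0],[0,0,-0.78],-1],
    [[0,0,0],[0,0,-0.78],1],
    [[0,0,0],[0,0,-0.78],1],
    [[0,0,0],[0,0,-0.78],1],
    [[0,0,0],[0,0,-0.78],1],
    [[0,0,0],[0,0,-0.78],1],
    [[0,0,0],[0,0,-0.78],1],
    [[0,0,0],[0,0,-0.72],1],
    [[0,0,0],[0,0,-0.66],1],
    [[0,0,0],[0,0,-0.66],1],
    [[0,0,0],[0,0,-0.66],1],
    [[0,0,0],[0,0,-0.66],1]
  ]
}}

```text
time: 7.65
tool_pos: [0.4549, 0.0849, 0.0309]
tcp_rot: [-0.181, -3.136, 0.0]
wrist_force: [-0.0, 0.1, -3.5]
width: 0.557
```

>>> {"op": "move_arm", "data": {
  "deltas": [
    [[0,0,0],[0,0,0],1]
  ]
}}

```text
time: 7.78
tool_pos: [0.4551, 0.0849, 0.031]
tcp_rot: [-0.181, -3.136, 0.0]
wrist_force: [-0.3, 0.1, -4.8]
width: 0.555
```

>>> {"op": "move_arm", "data": {
  "deltas": [
    [[0,0,0],[0,0,0],1]
  ]
}}

```text
time: 7.9
tool_pos: [0.4552, 0.085, 0.0311]
tcp_rot: [-0.181, -3.136, 0.0]
wrist_force: [-0.1, -0.2, -4.3]
width: 0.558
```

Carton 2 reads about -4.4 N, so it's the full one. Lifting it and carrying it over.

>>> {"op": "move_arm", "data": {
  "deltas": [
    [[0,0,0],[0,0,0.2],1],
    [[0,0,0],[0,0,0.5],1],
    [[0,0,0],[0,0,0.8],1],
    [[0,0,0],[0,0,1],1]
  ],
  "grip_force": 80
}}

```text
time: 8.4
tool_pos: [0.4559, 0.0851, 0.1328]
tcp_rot: [0.181, 3.135, 0.001]
wrist_force: [0.2, 0.4, -5.1]
width: 0.557
```

>>> {"op": "move_arm", "data": {
  "deltas": [
    [[0,0,0],[0,0,0.3],1],
    [[0,0,0],[0,-0.3,0.5],1],
    [[0,0,0],[0,-0.65,0.5],1],
    [[0,0,0],[0,-1,0.5],1]
  ]
}}

```text
time: 8.9
tool_pos: [0.4553, -0.0159, 0.1817]
tcp_rot: [0.179, 3.136, -0.0]
wrist_force: [0.0, -0.3, -4.0]
width: 0.552
```

>>> {"op": "move_arm", "data": {
  "deltas": [
    [[0,0,0.03],[0,-0.4,0],1],
    [[0,0,0.06],[0,-0.8,0],1],
    [[0,0,0.107],[0,-1,0],1]
  ]
}}

```text
time: 9.28
tool_pos: [0.4549, -0.1169, 0.1811]
tcp_rot: [0.084, -3.14, 0.001]
wrist_force: [0.1, 0.3, -3.8]
width: 0.55
```

>>> {"op": "move_arm", "data": {
  "deltas": [
    [[0,0,0],[0,-0.4,0],1],
    [[0,0,0],[0,-0.75,0],1],
    [[0,0,0],[0,-1,0],1],
    [[0,0,0],[0,-1,0],1],
    [[0,0,0],[0,-1,0],1]
  ]
}}

```text
time: 9.9
tool_pos: [0.4549, -0.2145, 0.1808]
tcp_rot: [0.083, -3.14, -0.002]
wrist_force: [0.5, -0.0, -4.6]
width: 0.55
```

```bash
python3 - <<'E'
from h import *
s=status.read_state();c=camera_info("wrist");p,d=read_camera("wrist")
cv2.imwrite("pics/w2.png",p[:,:,::-1]);np.save("w2d.npy",d);np.savez("w2c.npz",**{k:np.array(v) for k,v in c.items()})
print(s["tool_pos"].round(4),s["tcp_rot"].round(3),s["wrist_force"].round(2),s["torque"].round(3),s["q"].round(2),s["time"])
E
```

```text
[ 0.4549 -0.2145  0.1808] [ 8.30e-02 -3.14e+00 -2.00e-03] [ 0.46 -0.03 -4.61] [0.023 0.005 0.024] [-0.49 -0.02  2.02  0.    1.15 -2.11] 9.9
```

View pics/w2.png

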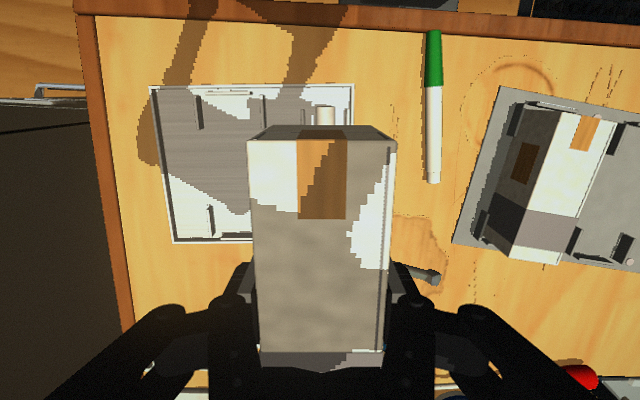

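The wrist view shows the carton hanging level, with the tray corners at about (151,87), (353,85) and (173,243). The outer flanges are at (200,97–128) and (210,205–237). I'll take the bay position from these and compare it with the top-view estimate.

```bash
python3 - <<'E'
from h import *
c=dict(np.load("w2c.npz"));d=np.load("w2d.npy");P=pts(c,d)
q=ray(c,[[151,87],[353,85],[173,243]],.012)[:,:2];print("corners",q.round(4),np.linalg.norm(q[1]-q[0]),np.linalg.norm(q[2]-q[0]))
yv=q[1]-q[0];xv=q[2]-q[0];print("yaw",np.degrees(np.arctan2(-yv[0],yv[1])),np.degrees(np.arctan2(xv[1],xv[0])),"mid",(q[1]+q[2])/2)
f=ray(c,[[198,95],[200,128],[207,205],[212,237]],.017)[:,:2]
for mid in ((q[1]+q[2])/2,np.array([.4452,-.2787])):
    a=np.radians(3.1);X=np.array([np.cos(a),np.sin(a)]);Y=np.array([-X[1],X[0]])
    print("flange in tray x,y",[( ((k-mid)@X).round(4),((k-mid)@Y).round(4)) for k in f],"bay",mid-.02*Y)
im=cv2.imread("pics/w2.png")[75:255,140:370]
a=np.radians(3.1);X=np.array([np.cos(a),np.sin(a)]);Y=np.array([-X[1],X[0]]);mid=np.array([.4452,-.2787])
im=cv2.resize(im,None,fx=3,fy=3)
g=lambda x,y,z:tuple(int(v) for v in (proj(c,[[*(mid+x*X+y*Y),z]])[0]-[140,75])*3)
for (w,z,col) in (((.077,.092,0),.012,(0,0,255)),((.068,.028,-.02),.017,(0,160,0))):
    pl=[g(sx*w[0],w[2]+sy*w[1],z) for sx,sy in((1,1),(1,-1),(-1,-1),(-1,1))]
    cv2.polylines(im,[np.array(pl)],True,col,1)
cv2.imwrite("pics/ov.png",im)
E
```

```text
corners [[ 0.378  -0.37  ]
 [ 0.3675 -0.1906]
 [ 0.5295 -0.3625]] 0.1797155859390906 0.15162938987496274
yaw 3.3471341207996472 2.8421950380356558 mid [ 0.44848488 -0.27654587]
flange in tray x,y [(np.float64(-0.0683), np.float64(-0.0464)), (np.float64(-0.0397), np.float64(-0.0477)), (np.float64(0.0336), np.float64(-0.0489)), (np.float64(0.0673), np.float64(-0.0475))] bay [ 0.44956646 -0.2965166 ]
flange in tray x,y [(np.float64(-0.0649), np.float64(-0.0444)), (np.float64(-0.0363), np.float64(-0.0457)), (np.float64(0.037), np.float64(-0.047)), (np.float64(0.0707), np.float64(-0.0455))] bay [ 0.44628158 -0.29867073]
```

View pics/ov.png

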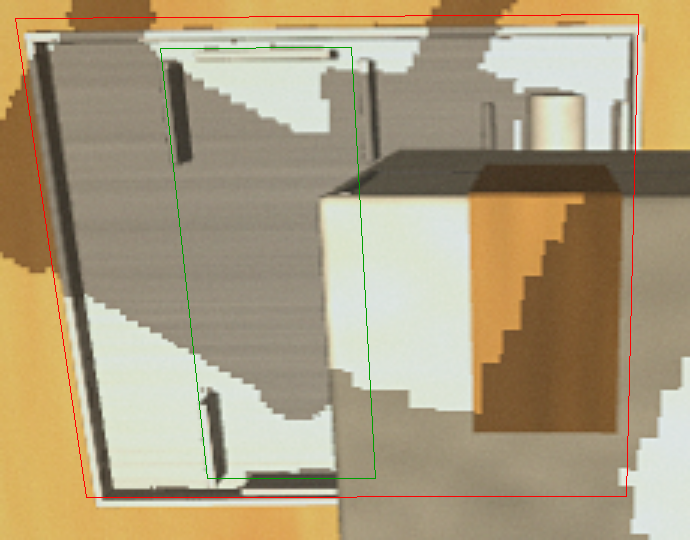

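The wrist estimate is self-consistent: the flanges are symmetric at ±68 mm and lie at -48 mm. It puts the bay at (0.449, -0.297), and the coarser top estimate is within 3 mm of that. Moving over it and down to just above the flanges.

>>> {"op": "move_arm", "data": {
  "deltas": [
    [[0,0,0],[-0.03,-0.4,0],1],
    [[0,0,0],[-0.07,-0.82,0],1],
    [[0,0,0],[-0.07,-0.82,0],1],
    [[0,0,0],[-0.07,-0.82,-0.4],1],
    [[0,0,0],[-0.07,-0.82,-0.8],1],
    [[0,0,0],[-0.07,-0.82,-1],1],
    [[0,0,0],[-0.07,-0.82,-1],1]
  ]
}}

```text
time: 10.82
tool_pos: [0.4467, -0.2944, 0.0791]
tcp_rot: [0.085, -3.136, -0.006]
wrist_force: [0.4, -0.1, -3.8]
width: 0.55
```

>>> {"op": "move_arm", "data": {
  "deltas": [
    [[0,0,0],[0,0,-0.2],1],
    [[0,0,0],[0,0,-0.4],1],
    [[0,0,0],[0,0,-0.4],1],
    [[0,0,0],[0,0,-0.4],1]
  ]
}}

```text
time: 11.32
tool_pos: [0.4495, -0.2974, 0.0429]
tcp_rot: [-0.084, 3.138, -0.002]
wrist_force: [-0.5, -1.0, -3.1]
width: 0.555
```

```bash
python3 - <<'E'
from h import *
s=status.read_state();p,d=read_camera("wrist");p2,_=read_camera("top")
print(s["tool_pos"].round(4),s["tcp_rot"].round(3),s["wrist_force"].round(2))
a=cv2.resize(p[20:380,120:560],None,fx=1.3,fy=1.3);b=cv2.resize(p2[190:245,410:480],None,fx=3,fy=3)
a[:b.shape[0],:b.shape[1]]=b
cv2.imwrite("pics/w3.png",a[:,:,::-1])
E
```

```text
[ 0.4495 -0.2974  0.0429] [-8.400e-02  3.138e+00 -2.000e-03] [-0.46 -0.98 -3.1 ]
```

View pics/w3.png

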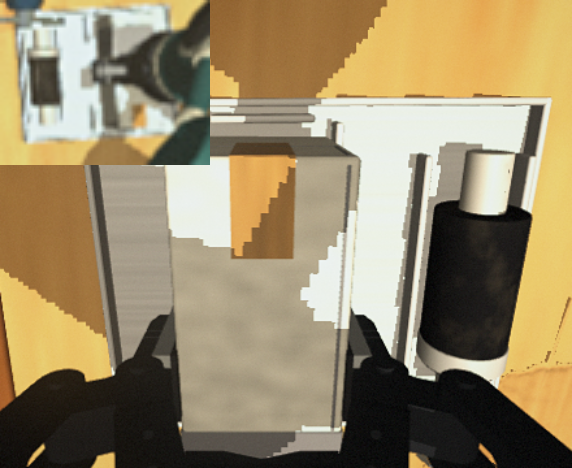

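The carton is aligned over the bay: the near end flange shows at row ~115, the +y flange is just outside its edge at (337,130), and the worn part is clear. Lowering slowly.

>>> {"op": "move_arm", "data": {
  "deltas": [
    [[0,0,0],[0,0,-0.07],1],
    [[0,0,0],[0,0,-0.12],1],
    [[0,0,0],[0,0,-0.17],1],
    [[0,0,0],[0,0,-0.2],1],
    [[0,0,0],[0,0,-0.22],1],
    [[0,0,0],[0,0,-0.22],1],
    [[0,0,0],[0,0,-0.22],1]
  ]
}}

```text
time: 12.3
tool_pos: [0.4478, -0.2969, 0.0213]
tcp_rot: [0.083, -3.139, -0.001]
wrist_force: [-8.8, 4.5, 14.0]
width: 0.549
```

>>> {"op": "move_arm", "data": {
  "deltas": [
    [[0,0,0],[-0.02,0,0],1],
    [[0,0,0],[-0.02,0,0],1],
    [[0,0,0],[-0.02,0,0],1]
  ]
}}

```text
time: 12.68
tool_pos: [0.4478, -0.2971, 0.0213]
tcp_rot: [-0.082, 3.138, 0.0]
wrist_force: [-0.2, 4.4, 7.9]
width: 0.553
```

The lateral load is gone and the carton is resting on the floor. Opening and rising.

>>> {"op": "move_arm", "data": {
  "deltas": [
    [[0,0,0],[0,0,0.02],-0.1],
    [[0,0,0],[0,0,0.02],-1],
    [[0,0,0],[0,0,0.02],-1],
    [[0,0,0],[0,0,0.02],-1],
    [[0,0,0],[0,0,0.02],-1],
    [[0,0,0],[0,0,0.02],-1],
    [[0,0,0],[0,0,0.3],-1],
    [[0,0,0],[0,0,0.7],-1],
    [[0,0,0],[0,0,1],-1]
  ]
}}

```text
time: 13.8
tool_pos: [0.4467, -0.2973, 0.1208]
tcp_rot: [-0.083, 3.14, -0.001]
wrist_force: [0.6, -0.5, 0.1]
width: 1.0
```

>>> {"op": "move_arm", "data": {
  "deltas": [
    [[0,0,0],[0,0,0.4],-1],
    [[0,0,0],[0,0.4,0.9],-1],
    [[0,0,0],[0,0.9,1],-1],
    [[0,0,0],[0,1,1],-1],
    [[0,0,0],[0,1,1],-1]
  ]
}}

```text
time: 14.42
tool_pos: [0.4461, -0.1966, 0.2189]
tcp_rot: [0.086, -3.14, 0.001]
wrist_force: [-0.1, -0.0, -0.1]
width: 1.002
```

```bash
python3 - <<'E'
from h import *
s=status.read_state();c=camera_info("wrist");p,d=read_camera("wrist");P=pts(c,d);cv2.imwrite("pics/w4.png",p[:,:,::-1])
print(s["tool_pos"].round(4),s["time"])
m=((P[...,2]>.05)&(P[...,2]<.068)&(d>0)).astype(np.uint8)
for k in cv2.findContours(m,cv2.RETR_EXTERNAL,cv2.CHAIN_APPROX_NONE)[0]:
    if cv2.contourArea(k)>800:
        mm=np.zeros_like(m);cv2.drawContours(mm,[k],-1,1,-1);z=P[...,2][(mm*m)>0]
        w=ray(c,k.reshape(-1,2),.059)[:,:2].astype(np.float32);print(cv2.minAreaRect(w*1000),cv2.boundingRect(k),"z",np.percentile(z,[5,50,95]).round(4))
E
```

```text
[ 0.4461 -0.1966  0.2189] 14.425
((517.5804443359375, -452.86865234375), (215.62844848632812, 46.62962341308594), 8.700814247131348) (0, 131, 87, 199) z [0.0508 0.0592 0.0672]
((444.7090148925781, -17.450794219970703), (54.06941223144531, 127.88146209716797), 83.21028137207031) (465, 119, 96, 136) z [0.055  0.059  0.0603]
((445.8794860839844, -296.0557556152344), (127.74369049072266, 51.29361343383789), 3.117081642150879) (180, 105, 66, 135) z [0.0578 0.0595 0.0607]
```

View pics/w4.png

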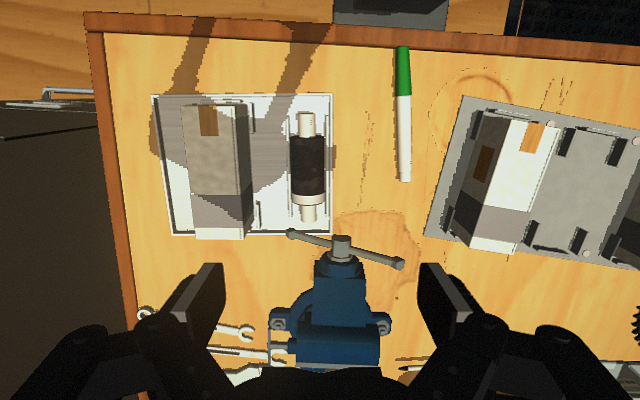

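The full carton sits in the tray bay: top at 59.5 mm (59 expected), level, 3.1° yaw like the tray, and clear of the worn part. One top-camera check of carton 1 and the bystanders, compared with the start picture.

```bash
python3 - <<'E'
from h import *
c=camera_info("top");p,d=read_camera("top");P=pts(c,d);cv2.imwrite("pics/top9.png",p[:,:,::-1])
m=((P[...,2]>.045)&(P[...,2]<.075)).astype(np.uint8);m[:180]=0;m[245:]=0;m[:,:290]=0;m[:,470:]=0
for k in cv2.findContours(m,cv2.RETR_EXTERNAL,cv2.CHAIN_APPROX_NONE)[0]:
    if cv2.contourArea(k)<200:continue
    mm=np.zeros_like(m);cv2.drawContours(mm,[k],-1,1,-1);z=P[...,2][(mm*m)>0]
    w=ray(c,k.reshape(-1,2),.059)[:,:2].astype(np.float32);print(cv2.minAreaRect(w*1000),np.percentile(z,[5,50,95]).round(4))
a=cv2.imread("pics/top0.png")
for n,(x,y,w,h) in dict(bottle=(245,172,25,25),hub=(247,200,35,25),worn=(414,196,18,36)).items():
    print(n,np.abs(a[y:y+h,x:x+w].astype(int)-p[y:y+h,x:x+w,::-1]).mean().round(1))
print(status.read_state()["width"],status.read_state()["wrist_force"])
E
```

```text
((443.10284423828125, -14.518562316894531), (50.11760330200195, 127.65071868896484), 83.5230941772461) [0.0547 0.0595 0.064 ]
((465.348876953125, 182.49179077148438), (48.71916198730469, 127.3695068359375), 83.64824676513672) [0.0554 0.0596 0.0633]
bottle 7.3
hub 8.5
worn 16.8
1.0028190653083089 [ 0.12880374 -0.27295755 -0.55838039]
```

```bash
python3 -c "
from workcell import order
print(order.finish_job())"
```

```text
the job is handed in; nothing more can be done
None
```

The full carton was carton 2, and it now stands upright in the empty bay of the job tray. I handed the job in at about 14.5 s of robot time.

- **Hefting:** I lifted cartons 1 and 2 about 10 mm inside their bays. Carton 1 read about -0.8 N, so it is empty, and I set it back down. Carton 2 read about -4.4 N, so it is the full one. I never touched carton 3.
- **Carton 2:** The last wrist view put it at (0.446, -0.296), with its top at 59.5 mm (59 expected). It was level and turned 3.1°, in line with the tray.
- **Empties:** The top camera has carton 1 within 2 mm of where it started, and carton 3 has not moved. Both tops were at about 59.5 mm.
- **Robot:** It stands clear with the gripper open, about 0.22 m up.

**Checks that disagreed or fell short:**
- The two camera estimates of the tray bay differed by about 3 mm. I used the wrist one.
- The carton rubbed an end of the bay on the way down, at about 9 N sideways and 14 N upwards. A 2 mm correction cleared the sideways load before I let go.
- In the last top view the arm hid the tray carton, so its position comes from the wrist view only.
- The bottle and the hub looked almost the same as at the start. The worn part's patch changed more, probably from the arm's shadow. The last wrist picture shows it lying in its trough, but I did not measure its position.

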